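Set up the cone stand in its counter holder

ROBOT

A 7-joint arm with a two-finger parallel gripper is mounted at the origin on a cart in front of the work surface, level with it; the furniture and walls round the work are solid. World frame = base frame: x ahead of the robot, y to its left, z up, the work surface at z = 0. Lengths are in mm, angles in rad, forces in N, time in s.
With the tool pointing down it reaches from about 425 to 950 mm from the base axis. Payload 4.7 kg.
Tool frame: the origin (TCP) lies on the centre line of the jaws, within the pads' length; the fingertips stand 14 mm ahead of it and the grasp point (between the pads) lies 5 mm behind it; z points along the fingers, y is the line along which they close (so a half turn about z gives the same grasp; the last joint's range is limited). The gripper opens to 85 mm and grips with 20 to 120 N. Pads are 22 mm wide; open, the fingers measure 114 mm over their backs; the gripper's body (76 mm by 85 mm) begins 54 mm behind the grasp point. The pads swing forward as they close: fully open they stand 13 mm farther back than shut.
Start: joints at [1.169, 0.469, -0.049, 1.532, 0.024, 1.141, -0.082], TCP at [245.899, -628.636, 222.035] pointing down, gripper open.
Joint ranges: [-2.59, 2.59], [-0.33, 1.99], [-1.39, 1.29], [0.1, 2.45], [-1.04, 4.18], [0.21, 1.99], [-2.66, 2.66]. Speed limits (rad/s): [2.57, 2.57, 3.14, 3.14, 3.14, 3.14, 3.14].

INTERFACE

Orientations are given as a rotation vector (axis times angle).
In Python, from station import r, optics, finish_job gives the robot as it stands.
- The arm moves only by the shell command python3 -m inch 'ROWS' [FORCE]. ROWS is JSON, a list of rows, each a list of 5 numbers: the shift along the tool's x, y, z in m, then the turn about the tool's z in degrees, then the finger opening in m, from 0 to 0.0854. In form: [[dx, dy, dz, twist, jaw], ...]. A call has 1 to 5 rows; each row shifts and turns the commanded pose from where the row before left it, along the tool's axes as they then stand; what a row does not reach is not made up. A row lasts 1/10 s, in which the tool goes at most 50 mm and 8.59 degrees, less where a joint would pass 70% of its speed; a pose out of reach is approached as far as the arm can. A call with a gripper value outside its range is refused whole. The fingers move at their own pace and stop on an object; FORCE is the grip in N (left out, the last holds). Time passes only in rows, so rows that do not move let the fingers close. It gives the time, the measured TCP pose, the force, the opening and the grip force at its end, in the units of the state.
- r.get_state(): the state, without advancing time (a new reading comes with each control period).
- optics.grab_frame(name): name is "side" or "top" or "wrist"; returns (picture, depth): 400x640x3 uint8, red, green, blue; 400x640 float32, mm along the optical axis (not along the pixel's ray), 0 where there is no reading.
- optics.camera_model(name): a dict with "fx", "fy", "cx", "cy" (pixels), "T" (4x4, takes a point from camera to world coordinates). Camera axes: x right, y down, z forward; pixel columns grow to the right and rows downward; lengths in mm; the calibration is good to about 2 mm. A picture is of the moment at which its call begins: read the wrist's pose just before it. camera_model takes no time and is no camera call; for the wrist camera it gives the pose at the moment of the call.
- finish_job(): hands the job in; it is judged then, once.
The state is a dict: "time": time; "q": joint angles; "joint_vel": joint speeds; "joint_torque": joint torques, N m; "tcp_pos": TCP position; "orientation": TCP orientation; "force": force on the tool from outside, world axes, zero at the start; "moment": the same for the moment, N m; "width": finger opening in mm; "grasp_force": force on a finger pad.
Only numpy, scipy, OpenCV 4.12 (cv2) and the standard library are available. Lean on these libraries where they do the work, as an engineer would, in place of code of your own. Each camera call takes 0.05 s, during which the arm holds its last target. There are 200 camera calls.

TASK

Take the cone post out of the drying rack and slide its rod gently down into the counter holder, past the side plunger, until its foot has fully pressed down the spring pad hidden inside; go by feel and do not force it (the holder stands a push of about 2.5 kg, no more). Let go of the post, then stand the loose wafer cone upright in the cup on top of the post, leaving the jar, the timer and the portion cups where they are.

Things in the scene. Friction and masses are not known exactly. Their poses are not given: they have to be found in the camera images.
- post: Loose steel cone post, 152 mm long, about 0.15 kg: a round rod, 16 mm in diameter, with a square open cup on top. Origin at the middle of the foot (lower end), z along the rod to the cup. The lowest 6 mm taper from 16 to 10 mm. The cup reaches from z = 112 to 152 mm. At the start it hangs upright in the rack, the cup's underside on the rack's top plate.
- post_top (a point): Middle of the open top of the post's cup, 152 mm above the foot. The cup is 46 x 46 mm outside, 40 x 40 mm inside, 37 mm deep; its flat sides face along x and y of the post and are where to grip it. When the post is home, the cup's underside is still 44 to 64 mm above the holder's mouth.
- rack: Fixed drying rack: a steel bridge, 60 (x) x 182 (y) x 115 mm high, with two 22 mm holes in its 8 mm top plate, 35 mm either side of the middle along y; the post hangs in the hole on the -y side. Origin on the table under its middle.
- holder: Fixed counter holder: base 100 x 100 x 10 mm, an upright 44 x 44 mm aluminium block, top at 95 mm; origin on the table on the axis of the vertical bore. The spring plunger's housing sticks out 18 mm on the block's -x side, 75 mm above the table. The post's contact forces on holder, plunger and pad (sideways ones too) may never add up to over 45 N: push with at most 25 N.
- holder_mouth (a point): Middle of the bore's mouth, on top of the block, 95 mm above the table. The bore is 18 mm in diameter: 1 mm play all round the rod. The plunger's axis crosses it 20 mm below the mouth.
- plunger (a joint): Side spring plunger, metres pushed outward: 0 = free, its ball nose (10 mm in diameter) standing 5 mm into the bore; about 0.0025 to 0.004 with the rod alongside, pressing on it with about 4 N. Sliding the rod past it takes some 3 to 10 N; its friction holds the rod when let go.
- seat_pad (a joint): Spring pad inside the bore, under the rod's foot, metres pressed down: 0 = free, 0.004 = fully pressed, on a rigid stop. Spring 1 N when free, 2.5 N fully pressed. The stop's height is set differently each time, unseen and not measured: the free pad's top is 44 to 64 mm below the mouth. The plunger's grip keeps the pad down after letting go.
- cone: Loose wafer cone (cake cone), 58 mm high, 49 mm across its rim, a narrower foot below; about 12 g. Origin at the middle of its underside, z up; it starts upright on the table. Grip it by the rim from above. Its rim is too wide for the post's cup: it goes foot first into the cup and stays wedged there, its underside some 20 to 30 mm below the cup's top.
- cherry_jar: Bystander: glass jar, 62 mm in diameter, 95 mm high. Origin under its middle.
- timer: Bystander: white kitchen timer, 34 x 66 x 62 mm. Origin under its middle.
- portion_cups: Bystander: stack of small white cups, 61 mm in diameter, 62 mm high. Origin under its middle.

How it is judged:
By the outcome, as a careful person would: the job done as asked, in the order asked, and still so for the second after the job is handed in, with the robot touching nothing.
It also fails if it takes over 64 s, if anything falls off the work surface, if the arm or the gripper's body presses on something with over 40 N, if the wrist force passes 120 N, or if a joint passes its speed limit or range.

## Working session

There is one attempt and no reset: what is moved stays moved. The work goes in short steps, Python scripts to look and compute and a shell command to move; the robot and the scene stay as the last step left them, time stands still between calls to the robot, and variables do not carry over. Pictures are saved under pics/ and viewed, at most 10 in all, crops included, and the job is handed in when it is done.

```bash
ls; mkdir -p pics; cat > h.py <<'E'
import numpy as np,cv2
from station import r,optics
from scipy.spatial.transform import Rotation as R
def cloud(n):
    m=optics.camera_model(n); p,d=optics.grab_frame(n)
    v,u=np.mgrid[:400,:640]
    c=np.stack([(u-m['cx'])/m['fx']*d,(v-m['cy'])/m['fy']*d,d],-1)
    w=c@m['T'][:3,:3].T+m['T'][:3,3] if isinstance(m['T'],np.ndarray) else c@np.array(m['T'])[:3,:3].T+np.array(m['T'])[:3,3]
    w[d==0]=np.nan
    return p,d,w
E
python3 - <<'E'
from h import *
ps=[]
for n in('top','side'):
    p,d,w=cloud(n); np.save(n+'.npy',w); cv2.imwrite(f'pics/{n}0.png',p[:,:,::-1]); print(n,np.round(np.array(optics.camera_model(n)['T']),2).tolist(),optics.camera_model(n)['fx'])
s=r.get_state(); print(s['tcp_pos'],R.from_rotvec(s['orientation']).as_matrix().round(3),s['force'],s['width'],s['time'])
E
```

```text
pics
top [[0.01, -1.0, 0.08, 486.19], [-1.0, -0.01, 0.01, -18.73], [-0.01, -0.08, -1.0, 1261.53], [0.0, 0.0, 0.0, 1.0]] 480.37277351357625
side [[0.22, 0.7, -0.68, 1406.63], [0.98, -0.14, 0.17, -211.56], [0.02, -0.7, -0.71, 967.04], [0.0, 0.0, 0.0, 1.0]] 447.13040211437055
[ 245.63586572 -628.1444784   221.0566258 ] [[ 0.931  0.364 -0.001]
 [ 0.364 -0.931  0.002]
 [-0.    -0.002 -1.   ]] [-0.2767381  -0.15861421 -0.09956746] 85.60072167407999 0.1
```

View pics/top0.png

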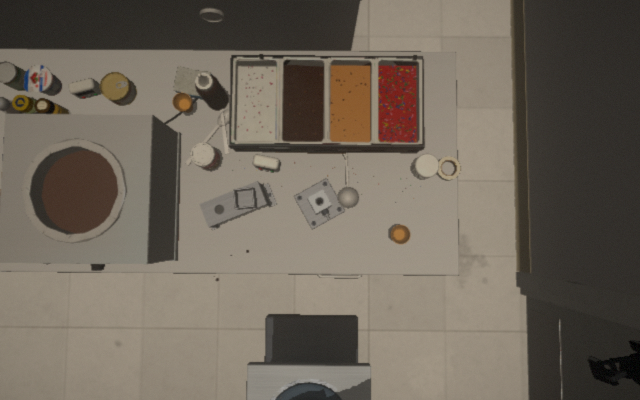

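View pics/side0.png

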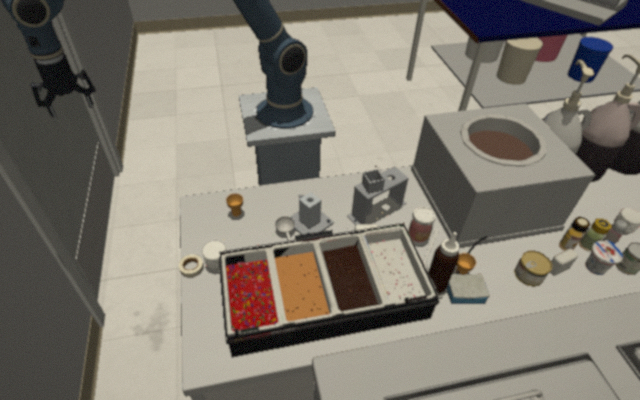

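The top view shows the rack at (237,204) with the post's cup at (246,198), the holder at (320,202) with a scoop bowl at (347,197) beside it, and the cone at (400,233). The side view agrees with this. Next I'll measure coarsely and then refine with the wrist camera.

```bash
python3 - <<'E'
from h import *
w=np.load('top.npy')
def fit(name,u0,u1,v0,v1,z0,z1):
    q=w[v0:v1,u0:u1].reshape(-1,3); q=q[(q[:,2]>z0)&(q[:,2]<z1)]
    if len(q)<4: print(name,len(q));return
    print(name,len(q),'c',q.mean(0).round(1),'rect',[np.round(x,1) for x in cv2.minAreaRect(q[:,:2].astype(np.float32))])
fit('cup',225,270,180,220,140,175)
fit('rack',195,280,175,235,100,122)
fit('holdertop',290,350,175,230,85,105)
fit('base',290,350,175,235,5,16)
fit('scoop',335,362,183,212,20,80)
fit('cone',385,415,220,250,40,70)
fit('tim',250,283,150,175,40,90)
print(w[198,246],w[202,320],w[197,347],w[233,400])
# plunger: points z 60..84
q=w[175:230,290:345].reshape(-1,3); print(q[(q[:,2]>55)&(q[:,2]<86)].round(0).tolist())
m=optics.camera_model('wrist');print(np.array(m['T']).round(2),m['fx'],m['cx'],m['cy'])
E
```

```text
cup 148 c [568.9 154.4 152.6] rect [array([568.1, 153.7]), array([46.2, 46.4]), np.float64(7.4)]
rack 1314 c [554.4 188.3 115.8] rect [array([556.1, 186.2]), array([ 60.5, 151. ]), np.float64(22.5)]
holdertop 296 c [564.6 -21.4  94.7] rect [array([557.5, -25.5]), array([62. , 43.9]), np.float64(29.6)]
base 1164 c [566.2 -24.2  10. ] rect [array([562.4, -23.2]), array([154.8, 154.8]), np.float64(0.7)]
scoop 81 c [586.3 -97.4  25.4] rect [array([581. , -96.1]), array([55.3, 55.2]), np.float64(49.0)]
cone 138 c [ 486.2 -227.9   49.3] rect [array([ 486.2, -223.9]), array([47.8, 47. ]), np.float64(9.7)]
tim 332 c [665.  113.9  60.1] rect [array([666.3, 115. ]), array([65.6, 31.7]), np.float64(78.9)]
[569.77880195 152.98469884 118.77888271] [566.20389022 -24.06049574  46.99623877] [ 5.82979290e+02 -9.52398117e+01  2.80741204e-01] [ 489.44123664 -228.46536794   32.96862066]
[[574.0, -19.0, 78.0], [574.0, -21.0, 76.0], [574.0, -24.0, 81.0], [573.0, -26.0, 63.0], [570.0, -29.0, 72.0], [562.0, -24.0, 79.0], [561.0, -26.0, 82.0], [559.0, 1.0, 76.0], [559.0, -22.0, 73.0], [559.0, -24.0, 76.0], [
[... 966 characters left out ...]
534.0, -36.0, 83.0], [535.0, -39.0, 81.0], [534.0, -41.0, 84.0], [535.0, -44.0, 82.0], [532.0, -32.0, 75.0], [532.0, -34.0, 77.0], [532.0, -36.0, 80.0], [532.0, -41.0, 79.0], [532.0, -44.0, 81.0], [530.0, -34.0, 80.0], [530.0, -36.0, 80.0], [529.0, -39.0, 86.0], [530.0, -41.0, 79.0], [530.0, -44.0, 77.0], [527.0, -41.0, 74.0], [527.0, -44.0, 82.0], [525.0, -41.0, 77.0], [525.0, -44.0, 73.0], [525.0, -46.0, 78.0], [522.0, -44.0, 74.0]]
[[ 3.6000e-01 -9.0000e-01 -2.5000e-01  3.0849e+02]
 [-9.3000e-01 -3.5000e-01 -9.0000e-02 -6.0494e+02]
 [-0.0000e+00  2.6000e-01 -9.6000e-01  3.7381e+02]
 [ 0.0000e+00  0.0000e+00  0.0000e+00  1.0000e+00]] 340.98853023564726 325.03153435740103 202.04536171470585
```

```bash
python3 -m inch '[[0.037,-0.0285,0,0,0.085],[0.037,-0.0285,0,0,0.085],[0.037,-0.0285,0,0,0.085],[0.037,-0.0285,0,0,0.085],[0.037,-0.0285,0,0,0.085]]' 40; python3 -m inch '[[0.037,-0.0285,0,0,0.085],[0.037,-0.0285,0,0,0.085],[0.037,-0.0285,0,0,0.085],[0.037,-0.0285,0,0,0.085],[0.037,-0.0285,0,0,0.085]]'; python3 -m inch '[[0.03,-0.0325,0,0,0.085],[0.03,-0.0325,0,0,0.085],[0.03,-0.0325,0,0,0.085],[0.03,-0.0325,0,0,0.085],[0.03,-0.0325,0,0,0.085]]'; python3 -m inch '[[0,0,0,0,0.085],[0,0,0,0,0.085],[0,0,0,0,0.085]]'
python3 - <<'E'
from h import *
p,d,w=cloud('wrist'); np.save('wh.npy',w); cv2.imwrite('pics/wh.png',p[:,:,::-1])
print(r.get_state()['tcp_pos'])
q=w.reshape(-1,3)
for a,b in((85,105),(5,15)):
    k=q[(q[:,2]>a)&(q[:,2]<b)&(abs(q[:,0]-565)<90)&(abs(q[:,1]+24)<90)]; print(len(k),k.mean(0),cv2.minAreaRect(k[:,:2].astype(np.float32)))
E
```

```text
time: 0.6
tcp_pos: [366.8, -426.6, 221.7]
orientation: [-3.087, -0.582, 0.0]
force: [1.3, -0.5, 0.7]
width: 85.3
grasp_force: 0.0
time: 1.1
tcp_pos: [487.1, -226.7, 221.8]
orientation: [3.087, 0.582, -0.001]
force: [0.3, -0.8, -0.5]
width: 85.0
grasp_force: 0.0
time: 1.6
tcp_pos: [567.3, -20.9, 221.7]
orientation: [3.087, 0.582, -0.001]
force: [0.7, -1.0, 0.5]
width: 84.8
grasp_force: 0.0
time: 1.9
tcp_pos: [566.7, -23.9, 221.6]
orientation: [3.087, 0.579, -0.002]
force: [-0.1, -0.9, -1.0]
width: 85.0
grasp_force: 0.0
[566.68198045 -24.30383732 221.68882817]
2502 [566.0981415  -24.29309046  95.41386328] ((560.3955078125, -27.44033432006836), (55.56495666503906, 44.107696533203125), 29.391075134277344)
5645 [577.93975242 -29.8121263   10.77823071] ((575.9780883789062, -43.636695861816406), (99.95278930664062, 143.22943115234375), 29.53374481201172)
```

View pics/wh.png

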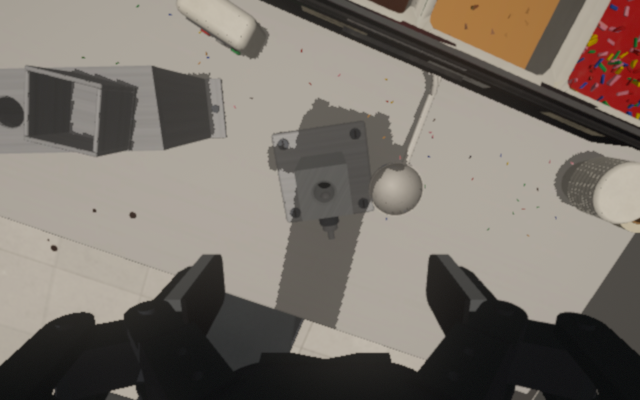

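Wrist view: the block top is at about (325,185) with the bore at (324,190), the plunger housing at (330,228), and the rack and post at left (65,110). I'll turn to the cup's yaw so that holder and cup are measured with the same camera bias.

```bash
cat >> h.py <<'E'
def cupfit(w,p=None):
    q=w.reshape(-1,3); k=q[(q[:,2]>147)&(q[:,2]<162)&(abs(q[:,0]-568)<45)&(abs(q[:,1]-154)<45)]
    return len(k),k.mean(0).round(2),cv2.minAreaRect(k[:,:2].astype(np.float32))
def hole(w,zt=95.4,tol=4):
    m=((abs(w[...,2]-zt)<tol)&(abs(w[...,0]-566)<40)&(abs(w[...,1]+24)<40)).astype(np.uint8)
    m=cv2.morphologyEx(m,cv2.MORPH_OPEN,np.ones((3,3),np.uint8))
    c,h=cv2.findContours(m,cv2.RETR_CCOMP,cv2.CHAIN_APPROX_NONE)
    o=max([i for i in range(len(c)) if h[0][i][3]<0],key=lambda i:cv2.contourArea(c[i]))
    ow=w[c[o][:,0,1],c[o][:,0,0]][:,:2].astype(np.float32)
    print('block',cv2.minAreaRect(ow))
    for i in range(len(c)):
        if h[0][i][3]==o and cv2.contourArea(c[i])>60:
            hw=w[c[i][:,0,1],c[i][:,0,0]]; hw=hw[abs(hw[:,2]-zt)<tol][:,:2]
            print('hole px',c[i][:,0].mean(0),cv2.minEnclosingCircle(hw.astype(np.float32)),hw.mean(0))
E
python3 -c "
from h import *
hole(np.load('wh.npy'))"
python3 -m inch '[[0,0,0,7,0.085],[0,0,0,6.9,0.085],[0,0,0,0,0.085],[0,0,0,0,0.085],[0,0,0,0,0.085]]'
python3 - <<'E'
from h import *
for i in range(3):
  p,d,w=cloud('wrist'); hole(w)
cv2.imwrite('pics/wh2.png',p[:,:,::-1]); np.save('wh2.npy',w)
s=r.get_state();print(s['tcp_pos'],R.from_rotvec(s['orientation']).as_matrix().round(4).tolist(),s['force'])
E
```

```text
block ((565.2109985351562, -24.72789764404297), (44.511077880859375, 44.107696533203125), 29.391075134277344)
hole px [324.28571429 191.9047619 ] ((566.1456298828125, -24.913284301757812), 10.170785903930664) [565.73880323 -24.76077081]
time: 2.45
tcp_pos: [567.1, -23.1, 222.0]
orientation: [3.135, 0.205, 0.0]
force: [-0.5, -0.6, 0.6]
width: 84.9
grasp_force: 0.0
block ((565.034423828125, -24.713890075683594), (44.51148986816406, 44.088497161865234), 29.404699325561523)
hole px [325.27868852 192.40983607] ((566.2545166015625, -24.175474166870117), 10.327451705932617) [565.83247155 -24.44094532]
block ((565.1388549804688, -24.58263397216797), (44.386268615722656, 44.19978713989258), 29.466367721557617)
hole px [326.04918033 193.13114754] ((565.4207763671875, -24.937255859375), 9.74070930480957) [565.36762663 -24.97462621]
block ((565.1127319335938, -24.679166793823242), (44.42756652832031, 44.05793380737305), 29.46233558654785)
hole px [325.93333333 193.01666667] ((565.4649047851562, -24.65460968017578), 9.615029335021973) [565.51848566 -24.72097314]
[567.13605228 -22.68904847 222.00957908] [[0.9915, 0.1302, 0.0001], [0.1302, -0.9915, 0.0], [0.0, 0.0, -1.0]] [ 0.02738962  0.21527157 -0.08912915]
```

```bash
python3 -m inch '[[0.0048,-0.035,0,0,0.085],[0.0048,-0.035,0,0,0.085],[0.0048,-0.035,0,0,0.085],[0.0048,-0.035,0,0,0.085],[0.0048,-0.035,0,0,0.085]]'; python3 -m inch '[[0,0,0,0,0.085],[0,0,0,0,0.085],[0,0,0,0,0.085]]'
python3 - <<'E'
from h import *
for i in range(3):
  p,d,w=cloud('wrist'); print(cupfit(w))
cv2.imwrite('pics/wc.png',p[:,:,::-1]); np.save('wc.npy',w)
s=r.get_state();print(s['tcp_pos'],R.from_rotvec(s['orientation']).as_matrix().round(4).tolist(),s['force'])
E
```

```text
time: 3.1
tcp_pos: [568.2, 155.4, 222.1]
orientation: [3.135, 0.205, 0.0]
force: [1.0, 0.4, 0.1]
width: 84.8
grasp_force: 0.0
time: 3.4
tcp_pos: [568.5, 152.7, 221.8]
orientation: [3.134, 0.202, -0.0]
force: [-0.4, -0.3, 0.8]
width: 85.1
grasp_force: 0.0
(1635, array([567.8 , 150.62, 154.21]), ((567.9586181640625, 150.60874938964844), (46.45454025268555, 46.230865478515625), 7.049206733703613))
(1602, array([567.74, 150.61, 154.26]), ((567.9821166992188, 150.65716552734375), (46.482147216796875, 45.9943733215332), 7.450497627258301))
(1605, array([567.85, 150.5 , 154.25]), ((567.8472290039062, 150.59329223632812), (46.532257080078125, 46.04692459106445), 7.175995826721191))
[568.52392023 152.59181041 221.96507453] [[0.9918, 0.1276, 0.0001], [0.1276, -0.9918, -0.0007], [-0.0, 0.0007, -1.0]] [-0.52814925  0.6358619   0.35530555]
```

View pics/wc.png

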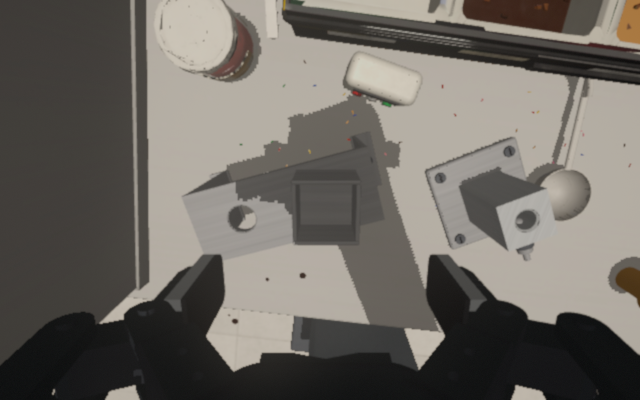

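The picture shows the cup upright at (326,207) between the fingers, yaw aligned. Descending to grip it.

```bash
python3 -m inch '[[-0.0008,0.0019,0.02,0,0.085],[0,0,0.025,0,0.085],[0,0,0.02,0,0.085],[0,0,0.014,0,0.085],[0,0,0.004,0,0.085]]'; python3 -m inch '[[0,0,0,0,0.06],[0,0,0,0,0.05],[0,0,0,0,0.04],[0,0,0,0,0.04],[0,0,0,0,0.04]]' 50;  python3 -m inch '[[0,0,0,0,0.04],[0,0,0,0,0.04]]'
```

```text
time: 4.05
tcp_pos: [567.0, 151.2, 137.5]
orientation: [3.134, 0.203, -0.004]
force: [-0.7, -0.4, 0.7]
width: 84.9
grasp_force: 0.0
time: 4.55
tcp_pos: [568.7, 152.4, 140.6]
orientation: [-3.135, -0.204, -0.004]
force: [-1.1, -0.9, 5.9]
width: 43.7
grasp_force: 50.6
time: 4.75
tcp_pos: [568.7, 152.4, 140.5]
orientation: [-3.135, -0.204, -0.004]
force: [-0.3, -0.8, 5.6]
width: 43.7
grasp_force: 50.6
```

```bash
python3 -m inch '[[0,0,-0.004,0,0.04],[0,0,-0.012,0,0.04],[0,0,-0.016,0,0.04],[0,0,-0.02,0,0.04],[0,0,-0.02,0,0.04]]'; python3 -m inch '[[0,0,-0.02,0,0.04],[0,0,-0.02,0,0.04],[0,0,-0.014,0,0.04],[0,0,0,0,0.04],[0,0,0,0,0.04]]'
python3 - <<'E'
from h import *
p,d,w=cloud('wrist'); np.save('wg.npy',w); cv2.imwrite('pics/wg.png',p[:,:,::-1])
s=r.get_state();t=s['tcp_pos'];print(t,R.from_rotvec(s['orientation']).as_matrix().round(4).tolist(),s['force'],s['moment'])
q=w.reshape(-1,3);k=q[(abs(q[:,2]-t[2]-15)<8)&(abs(q[:,0]-t[0])<32)&(abs(q[:,1]-t[1])<24.)];print(len(k),k.mean(0),cv2.minAreaRect(k[:,:2].astype(np.float32)))
E
```

```text
time: 5.25
tcp_pos: [567.4, 152.2, 212.1]
orientation: [3.135, 0.205, -0.001]
force: [0.6, 0.4, -1.3]
width: 43.6
grasp_force: 51.3
time: 5.75
tcp_pos: [567.3, 152.1, 264.7]
orientation: [3.135, 0.204, -0.001]
force: [-1.2, 0.0, -2.5]
width: 43.5
grasp_force: 51.3
[567.06369242 151.8688884  263.96777301] [[0.9915, 0.1299, -0.0018], [0.1299, -0.9915, -0.0007], [-0.0019, 0.0005, -1.0]] [ 0.0557412   0.16025836 -2.17792931] [ 0.00124783 -0.05041979 -0.01690454]
4095 [567.60782891 151.19624692 278.09871547] ((566.8870239257812, 150.26539611816406), (47.169456481933594, 48.33148193359375), 7.838709831237793)
```

View pics/wg.png

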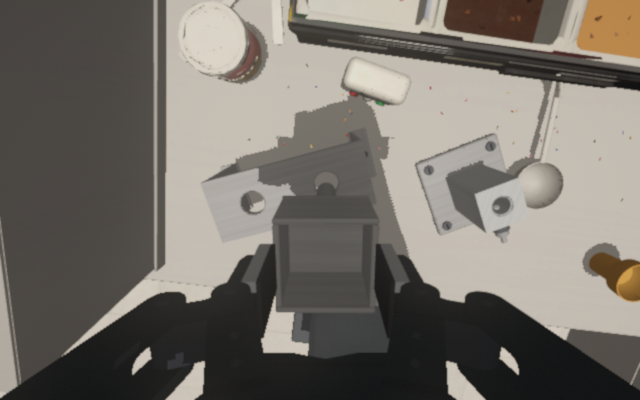

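Post is held: cup at (326,255), square between the pads. I'll refine its place in the tool frame and compute the shift to the bore.

```bash
python3 - <<'E'
from h import *
w=np.load('wg.npy');s=r.get_state();Rm=R.from_rotvec(s['orientation']).as_matrix();t=np.array(s['tcp_pos']);print(t)
q=(w-t)@Rm  # tool frame
q=q.reshape(-1,3)
top=q[abs(q[:,2]+14.5)<3.5]
f=top[abs(top[:,1])<14]
print('x outer',np.percentile(f[:,0],[1,99]),'inner',f[f[:,0]>0][:,0].min(),f[f[:,0]<0][:,0].max())
g=top[abs(top[:,0])<12]; print('y inner',g[g[:,1]>0][:,1].min(),g[g[:,1]<0][:,1].max(), 'z',top[:,2].mean())
# hole in same frame if from cup pose measurements (wrist frame)
# rod foot region
w0=np.load('wc.npy')
hole(w0,95.4,5)
hole(w,95.4,5)
w2=np.load('wh2.npy');hole(w2)
E
```

```text
[567.06369242 151.8688884  263.96777301]
x outer [-23.37912918  22.83682998] inner 19.45040501845041 -19.353160646996614
y inner 20.714158845492612 -18.789122017309005 z -15.019682526061153
block ((564.996826171875, -24.852054595947266), (44.97978591918945, 45.161033630371094), 29.393491744995117)
hole px [525.10526316 219.52631579] ((564.8015747070312, -23.870147705078125), 10.227832794189453) [565.07382015 -24.25294455]
block ((564.6541137695312, -24.840044021606445), (45.32733917236328, 44.623016357421875), 29.88835906982422)
hole px [500.98039216 205.09803922] ((564.9188842773438, -23.997352600097656), 10.083402633666992) [565.21284836 -24.44949639]
block ((565.1127319335938, -24.679166793823242), (44.42756652832031, 44.05793380737305), 29.46233558654785)
hole px [325.93333333 193.01666667] ((565.4649047851562, -24.65460968017578), 9.615029335021973) [565.51848566 -24.72097314]
```

```bash
python3 -m inch '[[-0.003,0.0213,0,0,0.04],[-0.0055,0.039,0,0,0.04],[-0.0065,0.045,0,0,0.04],[-0.0055,0.039,0,0,0.04],[-0.003,0.0213,0,0,0.04]]'; python3 -m inch '[[-0.0011,0.0077,0.005,0,0.04],[0,0,0.008,0,0.04],[0,0,0,0,0.04],[0,0,0,0,0.04]]'
python3 - <<'E'
from h import *
P=[]
for i in range(6):
    p,d,w=cloud('top' if i==0 else 'side' if i==1 else 'wrist')
    if i<2: np.save(['t2','s2'][i]+'.npy',w)
    if i==1: im=p
    P.append(r.get_state()['tcp_pos'])
s=r.get_state();print(np.mean(P,0),np.std(P,0),s['force'],s['width'],R.from_rotvec(s['orientation']).as_matrix().round(4).tolist()); np.save('wi.npy',w)
c=im[120:260,240:400]; cv2.imwrite('pics/s2.png',cv2.resize(c[:,:,::-1],None,fx=4.5,fy=4,interpolation=cv2.INTER_CUBIC))
E
```

```text
time: 6.3
tcp_pos: [564.9, -19.9, 263.4]
orientation: [3.134, 0.196, -0.005]
force: [1.3, 0.0, -0.2]
width: 43.5
grasp_force: 51.3
time: 6.7
tcp_pos: [565.5, -20.5, 251.3]
orientation: [-3.134, -0.21, 0.002]
force: [0.8, 0.3, -1.7]
width: 43.5
grasp_force: 51.3
[565.96920508 -21.58112591 252.13627234] [0.07020356 0.53892626 0.18490733] [ 0.06091398  0.54259159 -0.80197377] 44.04244644196352 [[0.9914, 0.1307, 0.0006], [0.1307, -0.9914, -0.0], [0.0005, 0.0001, -1.0]]
```

View pics/s2.png

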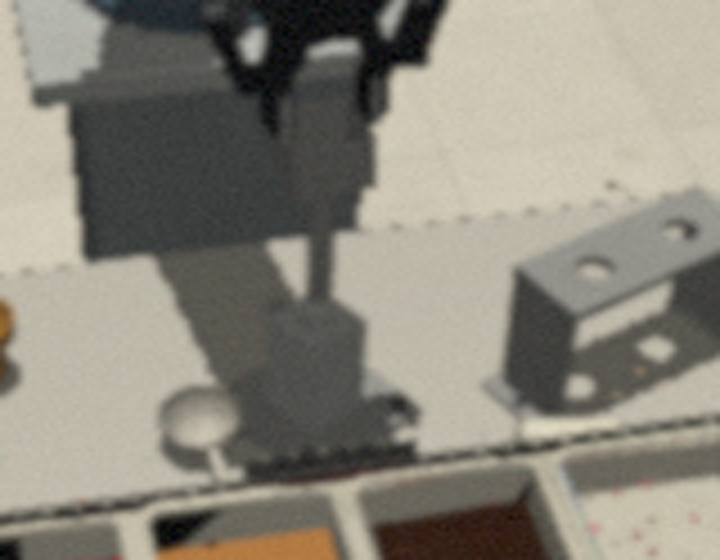

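The crop shows the rod's foot (320,300) just above the block's top, near its middle. I'll measure rod against block within the same clouds.

```bash
cat >> h.py <<'E'
from scipy.optimize import least_squares
def rod(w,x,y,z0,z1,n=16,rad=8.):
    q=w.reshape(-1,3);k=q[(q[:,2]>z0)&(q[:,2]<z1)&(np.hypot(q[:,0]-x,q[:,1]-y)<n)]
    zm=(z0+z1)/2
    f=lambda v:np.hypot(k[:,0]-v[0]-v[2]*(k[:,2]-zm),k[:,1]-v[1]-v[3]*(k[:,2]-zm))-rad
    o=least_squares(f,[x,y,0,0],loss='soft_l1',f_scale=.5)
    o2=least_squares(lambda v:f([*v,0,0]),[x,y],loss='soft_l1',f_scale=.5)
    print('rod',len(k),o.x.round(3),'vertical fit',o2.x.round(2),'rms',np.median(abs(o2.fun)).round(2))
E
python3 - <<'E'
from h import *
for n in('wi','s2','t2'):
    w=np.load(n+'.npy');print(n)
    rod(w,565.5,-22,122,165)
    try: hole(w,95,4)
    except Exception as e: print(e)
    q=w.reshape(-1,3);k=q[(abs(q[:,2]-95)<4)&(np.hypot(q[:,0]-565,q[:,1]+23)<45)];print(len(k),cv2.minAreaRect(k[:,:2].astype(np.float32)) if len(k)>3 else '')
E
```

```text
wi
rod 202 [ 5.65198e+02 -2.39450e+01  1.00000e-03  7.00000e-03] vertical fit [565.2  -23.96] rms 0.09
block ((566.6681518554688, -23.875398635864258), (40.87688064575195, 43.98047637939453), 29.492311477661133)
1345 ((566.5734252929688, -23.92900848388672), (41.09463119506836, 43.98047637939453), 29.4923095703125)
s2
rod 72 [ 5.64205e+02 -1.98830e+01 -3.00000e-03  4.00000e-03] vertical fit [564.2  -19.89] rms 0.73
block ((566.662109375, -22.743606567382812), (45.35945510864258, 43.993900299072266), 31.020465850830078)
169 ((565.1248168945312, -22.570720672607422), (47.997161865234375, 45.8323974609375), 30.36497688293457)
t2
rod 0 [565.5 -22.    0.    0. ] vertical fit [565.5 -22. ] rms nan
max() iterable argument is empty
0
  return _methods._mean(a, axis=axis, dtype=dtype,
  ret = ret.dtype.type(ret / rcount)
```

```bash
python3 -m inch '[[0,0.0004,0.006,0,0.04],[0,0,0.007,0,0.04],[0,0,0.004,0,0.04],[0,0,0,0,0.04],[0,0,0,0,0.04]]'; for i in 1 2 3; do sleep 0; done; python3 -m inch '[[0,0,0.002,0,0.04],[0,0,0.002,0,0.04],[0,0,0,0,0.04]]'; python3 -m inch '[[0,0,0.002,0,0.04],[0,0,0.002,0,0.04],[0,0,0,0,0.04]]'
python3 - <<'E'
from h import *
p,d,w=cloud('wrist');np.save('wj.npy',w)
s=r.get_state();print(s['tcp_pos'],s['force'],s['moment'])
rod(w,565.3,-24,112,150);hole(w,95,4)
E
```

```text
time: 7.5
tcp_pos: [565.9, -23.3, 234.8]
orientation: [-3.135, -0.204, 0.0]
force: [-0.7, 0.3, -1.0]
width: 43.2
grasp_force: 51.3
time: 7.8
tcp_pos: [565.7, -23.3, 230.8]
orientation: [3.135, 0.204, -0.001]
force: [-0.6, 0.3, -1.7]
width: 44.0
grasp_force: 51.3
time: 8.1
tcp_pos: [565.7, -23.3, 226.7]
orientation: [3.135, 0.204, -0.001]
force: [0.9, -0.1, -1.1]
width: 43.4
grasp_force: 51.3
[565.75870777 -23.26373646 226.83810282] [ 0.3679153  -0.49284359 -1.30795955] [-0.00966762 -0.02890851  0.03305868]
rod 135 [ 5.64708e+02 -2.50890e+01  3.00000e-03  4.00000e-03] vertical fit [564.69 -25.11] rms 0.1
block ((569.29443359375, -22.41637420654297), (34.87037658691406, 44.00172805786133), 29.190488815307617)
```

```bash
python3 -m inch '[[0.0003,-0.0003,0.002,0,0.04],[0,0,0.001,0,0.04],[0,0,0,0,0.04]]' | grep -E 'tcp|force'; python3 -m inch '[[0,0,0.002,0,0.04],[0,0,0.001,0,0.04],[0,0,0,0,0.04]]'| grep -E 'tcp|force'; python3 -m inch '[[0,0,0.001,0,0.04],[0,0,0.001,0,0.04],[0,0,0,0,0.04]]'| grep -E 'tcp|force'; python3 -c "
from h import *
print(r.get_state()['force'],r.get_state()['moment'])"
```

```text
tcp_pos: [566.0, -22.9, 223.8]
force: [0.1, 0.4, -1.0]
grasp_force: 51.3
tcp_pos: [566.0, -22.9, 220.8]
force: [-0.1, -0.2, -1.5]
grasp_force: 51.3
tcp_pos: [566.0, -22.9, 218.9]
force: [-0.4, 0.1, -1.1]
grasp_force: 51.3
[-0.3727498   0.05893787 -1.14269887] [-0.00540477 -0.03039835 -0.02155092]
```

```bash
for k in 1; do python3 -m inch '[[0,0,0.001,0,0.04],[0,0,0.001,0,0.04],[0,0,0,0,0.04]]'| grep -E 'tcp|^force'; python3 -m inch '[[0,0,0.001,0,0.04],[0,0,0.001,0,0.04],[0,0,0,0,0.04]]'| grep -E 'tcp|^force'; python3 -m inch '[[0,0,0.001,0,0.04],[0,0,0.001,0,0.04],[0,0,0,0,0.04]]'| grep -E 'tcp|^force'; done
```

```text
tcp_pos: [566.0, -22.9, 216.8]
force: [-0.0, 0.4, -1.4]
tcp_pos: [566.1, -22.9, 214.9]
force: [-0.1, 0.6, -1.3]
tcp_pos: [566.2, -22.8, 213.0]
force: [-0.6, 0.6, -0.7]
```

```bash
python3 -m inch '[[0,0,0.001,0,0.04],[0,0,0.001,0,0.04],[0,0,0,0,0.04]]'| grep -E 'tcp|^force|wid'; python3 -m inch '[[0,0,0.001,0,0.04],[0,0,0.001,0,0.04],[0,0,0,0,0.04]]'| grep -E 'tcp|^force'
```

```text
tcp_pos: [566.6, -22.7, 211.6]
force: [0.2, 1.2, 2.2]
width: 43.6
tcp_pos: [566.2, -22.8, 209.0]
force: [-0.1, 0.9, 3.3]
```

```bash
python3 -m inch '[[0,0,0.001,0,0.04],[0,0,0.001,0,0.04],[0,0,0.001,0,0.04]]'| grep -E 'tcp|^force|wid'; python3 -m inch '[[0,0,0.001,0,0.04],[0,0,0.001,0,0.04],[0,0,0.001,0,0.04]]'| grep -E 'tcp|^force'; python3 -m inch '[[0,0,0.001,0,0.04],[0,0,0.001,0,0.04],[0,0,0.001,0,0.04]]'| grep -E 'tcp|^force'
```

```text
tcp_pos: [565.9, -22.9, 205.6]
force: [-0.0, -0.3, 3.0]
width: 43.4
tcp_pos: [566.0, -22.9, 202.8]
force: [0.2, 0.6, 2.4]
tcp_pos: [566.1, -22.9, 199.9]
force: [0.5, 1.5, 2.4]
```

```bash
python3 -m inch '[[0,0,0.001,0,0.04],[0,0,0.001,0,0.04],[0,0,0.001,0,0.04]]'| grep -E 'tcp|^force|wid'; python3 -m inch '[[0,0,0.001,0,0.04],[0,0,0.001,0,0.04],[0,0,0.001,0,0.04]]'| grep -E 'tcp|^force'; python3 -m inch '[[0,0,0.001,0,0.04],[0,0,0.001,0,0.04],[0,0,0.001,0,0.04]]'| grep -E 'tcp|^force'
python3 - <<'E'
from h import *
p,d,w=cloud('wrist');s=r.get_state();print(s['tcp_pos'],s['force'],s['moment'])
t=np.array(s['tcp_pos']);q=((w-t)@R.from_rotvec(s['orientation']).as_matrix()).reshape(-1,3)
top=q[(abs(q[:,2]+14.5)<6)&(abs(q[:,1])<14)&(abs(q[:,0])<26)];print('rim z',np.median(top[top[:,0]>0][:,2]),np.median(top[top[:,0]<0][:,2]))
rod(w,565.5,-24,100,140)
E
```

```text
tcp_pos: [566.2, -22.9, 196.9]
force: [-0.0, 1.1, 3.1]
width: 43.6
tcp_pos: [566.2, -22.9, 194.0]
force: [0.7, 1.1, 2.0]
tcp_pos: [566.2, -22.9, 191.0]
force: [0.5, 0.8, 1.6]
[565.97644959 -22.91122209 190.65539194] [ 0.8413848   1.14598454 -0.00502547] [ 0.37078272 -0.09132193 -0.00492095]
rim z -14.987690398597513 -13.898300695324723
rod 26 [ 5.66095e+02 -2.45460e+01  9.00000e-03 -1.10000e-02] vertical fit [565.95 -24.35] rms 0.09
```

```bash
cat > ok.sh <<'E'
# prints reading, fails when vertical force exceeds 6 N
awk '/tcp_pos/{z=$NF} /^force/{print z,$0; gsub(/\]/,"",$4); if($4+0>6.0) bad=1} END{exit bad}'
E
python3 -m inch '[[0,0,0.001,0,0.04],[0,0,0.0005,0,0.04]]'|sh ok.sh && python3 -m inch '[[0,0,0.001,0,0.04],[0,0,0.0005,0,0.04]]'|sh ok.sh && python3 -m inch '[[0,0,0.001,0,0.04],[0,0,0.0005,0,0.04]]'|sh ok.sh && python3 -m inch '[[0,0,0.001,0,0.04],[0,0,0.0005,0,0.04]]'|sh ok.sh && python3 -m inch '[[0,0,0.001,0,0.04],[0,0,0.0005,0,0.04]]'|sh ok.sh && python3 -m inch '[[0,0,0.001,0,0.04],[0,0,0.0005,0,0.04]]'|sh ok.sh
```

```text
189.5] force: [0.4, 0.7, 2.5]
188.0] force: [0.6, 0.5, 1.6]
186.4] force: [0.1, 0.4, 1.3]
184.9] force: [-0.8, 0.9, 2.5]
183.4] force: [0.4, 1.4, 2.4]
182.2] force: [-0.2, 1.5, 4.1]
```

```bash
python3 -m inch '[[0,0,0.001,0,0.04]]'|sh ok.sh && python3 -m inch '[[0,0,0.001,0,0.04]]'|sh ok.sh && python3 -m inch '[[0,0,0.001,0,0.04]]'|sh ok.sh && python3 -m inch '[[0,0,0.001,0,0.04]]'|sh ok.sh && python3 -m inch '[[0,0,0.001,0,0.04]]'|sh ok.sh && python3 -m inch '[[0,0,0.001,0,0.04]]'|sh ok.sh
```

```text
181.3] force: [-0.1, 0.9, 4.9]
180.2] force: [1.1, 1.4, 5.0]
179.3] force: [0.5, 1.6, 8.5]
```

```bash
sed -i 's/6.0/13/' ok.sh; python3 -m inch '[[0,0,0,0,0.04]]'|sh ok.sh && python3 -m inch '[[0,0,0.0005,0,0.04]]'|sh ok.sh && python3 -m inch '[[0,0,0.0005,0,0.04]]'|sh ok.sh && python3 -m inch '[[0,0,0.0005,0,0.04]]'|sh ok.sh && python3 -m inch '[[0,0,0.0005,0,0.04]]'|sh ok.sh
```

```text
179.4] force: [-0.1, 1.1, 5.1]
179.3] force: [0.6, 1.3, 9.1]
179.3] force: [-1.0, 0.8, 11.7]
179.2] force: [-3.0, 1.3, 13.5]
```

```bash
python3 -m inch '[[0,0,0.0005,0,0.04],[0,0,0,0,0.04]]' && python3 -m inch '[[0,0,0,0,0.05],[0,0,0,0,0.06],[0,0,0,0,0.085],[0,0,0,0,0.085],[0,0,0,0,0.085]]'
python3 - <<'E'
from h import *
for n in('top','side'):
    p,d,w=cloud(n);np.save(n[0]+'3.npy',w)
p,d,w=cloud('wrist');np.save('w3.npy',w)
s=r.get_state();print(s['tcp_pos'],s['force'],s['width'])
q=w.reshape(-1,3);k=q[(abs(q[:,2]-193)<8)&(np.hypot(q[:,0]-566,q[:,1]+23)<36)];print(np.median(k,0),cv2.minAreaRect(k[:,:2].astype(np.float32)))
E
```

```text
time: 14.5
tcp_pos: [567.1, -22.8, 179.2]
orientation: [3.134, 0.204, 0.004]
force: [-1.3, 1.4, 13.5]
width: 43.4
grasp_force: 53.3
time: 15.0
tcp_pos: [565.8, -23.1, 176.5]
orientation: [3.135, 0.204, -0.002]
force: [0.2, 0.3, 0.2]
width: 84.9
grasp_force: 0.0
[566.05680958 -22.94751796 176.86333946] [-0.25308141  0.93004403  1.47150581] 84.87087360140102
[565.82135891 -24.09066341 193.98471579] ((566.687744140625, -23.919353485107422), (46.29361343383789, 46.256690979003906), 7.468656539916992)
```

The pad bottomed out: z stood still at 179.3 while the force rose from 5 to 13.5 N, about 4 mm after first pad contact. The post stayed put when released. Now to the cone.

```bash
python3 -m inch '[[0,0,-0.01,0,0.085],[0,0,-0.02,0,0.085],[0,0,-0.025,0,0.085],[0,0,-0.02,0,0.085],[0,0,0,0,0.085]]' |grep tcp; python3 - <<'E'
from h import *
p,d,w=cloud('wrist');np.save('w4.npy',w)
q=w.reshape(-1,3);k=q[(abs(q[:,2]-193)<8)&(np.hypot(q[:,0]-566,q[:,1]+23)<36)];print(r.get_state()['tcp_pos'],np.median(k,0),cv2.minAreaRect(k[:,:2].astype(np.float32)))
E
python3 -m inch '[[-0.0176,0.0318,0,0,0.085],[-0.0176,0.0318,0,0,0.085],[-0.0176,0.0318,0,0,0.085],[-0.0176,0.0318,0,0,0.085],[-0.0176,0.0318,0,0,0.085]]'|grep tcp;python3 -m inch '[[-0.0176,0.0318,0.01,0,0.085],[0,0,0.02,0,0.085],[0,0,0,0,0.085],[0,0,0,0,0.085],[0,0,0,0,0.085]]'|grep tcp
python3 - <<'E'
from h import *
for i in range(2):
    p,d,w=cloud('wrist');np.save('wk.npy',w)
    q=w.reshape(-1,3);k=q[(q[:,2]>50)&(q[:,2]<75)&(np.hypot(q[:,0]-487,q[:,1]+227)<40)].astype(np.float32);print(r.get_state()['tcp_pos'],len(k),np.median(k,0),cv2.minEnclosingCircle(k[:,:2]),k[:,2].max())
cv2.imwrite('pics/wk.png',p[:,:,::-1])
E
```

```text
tcp_pos: [568.2, -22.7, 255.9]
[567.06648564 -22.80392931 253.91376301] [564.98206848 -24.42559289 194.3020688 ] ((566.4276123046875, -24.144058227539062), (46.298683166503906, 46.10100173950195), 7.547319412231445)
tcp_pos: [498.1, -193.1, 251.0]
tcp_pos: [487.0, -224.8, 222.6]Traceback (most recent call last):
  File "<stdin>", line 4, in <module>
cv2.error: OpenCV(4.12.0) /io/opencv/modules/imgproc/src/shapedescr.cpp:201: error: (-215:Assertion failed) count >= 0 && (depth == CV_32F || depth == CV_32S) in function 'minEnclosingCircle'
```

```bash
python3 - <<'E'
from h import *
for i in range(2):
    p,d,w=cloud('wrist');np.save('wk.npy',w)
    q=w.reshape(-1,3);k=q[(q[:,2]>30)&(q[:,2]<90)&(np.hypot(q[:,0]-487,q[:,1]+227)<45)];k=np.ascontiguousarray(k,dtype=np.float32);print(r.get_state()['tcp_pos'],len(k))
    if len(k)>5: 
        k=k[k[:,2]>52];print(len(k),np.median(k,0),cv2.minEnclosingCircle(k[:,:2].copy()) if len(k) else 0)
cv2.imwrite('pics/wk.png',p[:,:,::-1])
E
```

```text
[ 487.05604877 -225.01624439  222.79047316] 2058
443 [ 476.99103  -229.10172    58.107563] ((486.3767395019531, -227.86476135253906), 24.60650634765625)
[ 486.93495912 -225.14074684  222.72993764] 2058
442 [ 477.19644  -229.24658    58.080135] ((486.1385498046875, -227.99339294433594), 24.67906379699707)
```

View pics/wk.png

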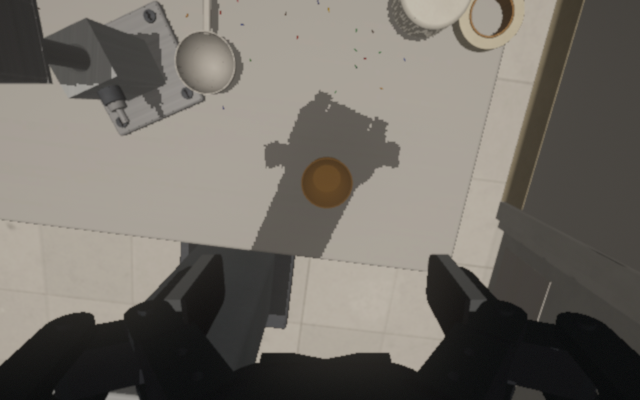

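The cone rim shows at (327,182), nothing near it. Descend and grip gently.

```bash
python3 -m inch '[[-0.0009,0.0009,0.03,0,0.085],[0,0,0.04,0,0.085],[0,0,0.04,0,0.085],[0,0,0.035,0,0.085],[0,0,0.018,0,0.085]]' |grep tcp; python3 -m inch '[[0,0,0.0117,0,0.085],[0,0,0,0,0.085],[0,0,0,0,0.07],[0,0,0,0,0.055],[0,0,0,0,0.042]]' 20; python3 -m inch '[[0,0,0,0,0.042],[0,0,0,0,0.042],[0,0,0,0,0.042]]'
```

```text
tcp_pos: [484.2, -225.9, 56.5]
time: 17.85
tcp_pos: [486.3, -227.2, 48.5]
orientation: [3.134, 0.204, 0.003]
force: [0.6, -0.3, -0.3]
width: 43.4
grasp_force: 0.0
time: 18.15
tcp_pos: [485.5, -226.9, 47.6]
orientation: [3.135, 0.204, 0.001]
force: [0.3, -0.3, 0.2]
width: 42.0
grasp_force: 0.0
```

```bash
python3 - <<'E'
from h import *
p,d,w=cloud('wrist');a=p
p2,d,w=cloud('side');c=cv2.resize(p2[150:260,170:330],(640,440))
cv2.imwrite('pics/k2.png',np.hstack([cv2.resize(a[100:400,140:500],(400,333)),cv2.resize(c,(400,333))])[:,:,::-1])
print(r.get_state()['width'])
E
```

```text
42.00750379507949
```

View pics/k2.png

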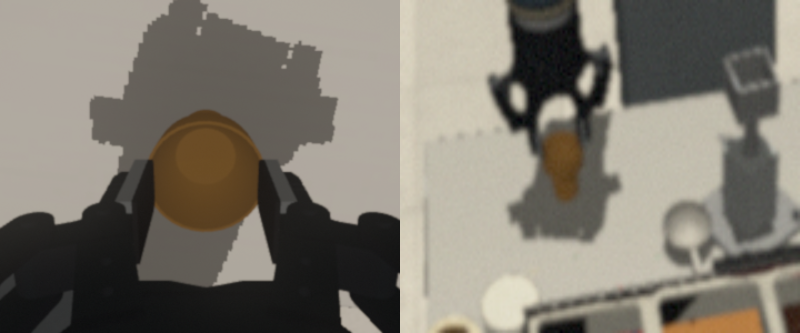

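The cone stands upright between the pads; the fingers only reached their commanded opening. Close further.

```bash
python3 -m inch '[[0,0,0,0,0.038],[0,0,0,0,0.036],[0,0,0,0,0.034],[0,0,0,0,0.034],[0,0,0,0,0.034]]' 20
python3 - <<'E'
from h import *
p,d,w=cloud('wrist');np.save('wl.npy',w)
s=r.get_state();t=np.array(s['tcp_pos']);Rm=R.from_rotvec(s['orientation']).as_matrix();q=((w-t)@Rm).reshape(-1,3)
print(t,s['width'],s['grasp_force'])
# cone by colour
hsv=cv2.cvtColor(p,cv2.COLOR_RGB2HSV).reshape(-1,3);m=(hsv[:,1]>120)&(np.hypot(q[:,0],q[:,1])<40)&(w.reshape(-1,3)[:,2]<90)
k=q[m];zz=t[2]-k[:,2];print(len(k),'top',np.percentile(zz,[50,95,99]))
k=k[zz>np.percentile(zz,99)-4];print(len(k),cv2.minEnclosingCircle(np.ascontiguousarray(k[:,:2],dtype=np.float32)))
E
```

```text
time: 18.75
tcp_pos: [485.7, -225.8, 48.0]
orientation: [-3.134, -0.205, -0.0]
force: [-2.3, 2.4, 7.6]
width: 34.1
grasp_force: 3.5
[ 485.72495516 -225.79840437   47.97040061] 34.0213910095041 3.4594003379606875
7577 top [40.41402728 58.74856056 59.70406076]
1026 ((0.8039513230323792, 1.8476775884628296), 24.694772720336914)
```

```bash
python3 - <<'E'
from h import *
w=np.load('wk.npy').reshape(-1,3);c=np.array([486.25,-227.9])
rr=np.hypot(*(w[:,:2]-c).T)
front=((w[:,:2]-c)@[.99,.13])>0
for z in range(6,62,4):
    m=(abs(w[:,2]-z)<2)&(rr<30)&front
    print(z,m.sum(),np.percentile(rr[m],[5,50,95]).round(1) if m.sum() else '')
# what's near fingers now
w=np.load('wl.npy');s=r.get_state();t=np.array(s['tcp_pos']);q=((w-t)@R.from_rotvec(s['orientation']).as_matrix()).reshape(-1,3)
for y in range(-40,42,4):
    m=(abs(q[:,1]-y)<2)&(abs(q[:,0])<8);print(y,m.sum(),'worldz',np.percentile(t[2]-q[m,2],[5,50,95]).round(1) if m.sum() else '')
E
```

```text
6 0 
10 0 
14 0 
18 0 
22 0 
26 0 
30 0 
34 315 [ 3.4 10.5 14.5]
38 145 [14.1 16.4 17.9]
42 173 [17.7 19.4 20.9]
46 35 [20.1 21.2 22.2]
50 28 [21.5 21.9 23.7]
54 29 [22.2 22.5 24. ]
58 125 [22.9 23.7 24.4]
-40 1033 worldz [  0.6 115.9 124.1]
-36 1050 worldz [  0.7 113.8 115.6]
-32 748 worldz [  0.5 111.7 114.1]
-28 379 worldz [ 0.2 71.2 87.7]
-24 231 worldz [ 0.1  2.4 86.6]
-20 106 worldz [-0.   1.5 99. ]
-16 1084 worldz [ 39.   82.7 100.1]
-12 252 worldz [34.2 36.3 39.1]
-8 215 worldz [33.8 34.6 35.9]
-4 227 worldz [33.5 34.5 35.4]
0 229 worldz [33.3 34.2 35.2]
4 201 worldz [33.1 34.2 35.4]
8 227 worldz [33.4 34.5 35.4]
12 223 worldz [33.8 34.7 35.8]
16 316 worldz [34.2 36.8 93.9]
20 968 worldz [ 38.7  85.3 100.1]
24 79 worldz [-0.1  1.4 48.5]
28 342 worldz [ 0.4 73.  87.2]
32 421 worldz [  0.2  80.8 113.2]
36 1029 worldz [  0.5 112.9 114.7]
40 1018 worldz [  0.7 114.8 118. ]
```

```bash
python3 - <<'E'
from h import *
p,d,w=cloud('wrist');a=p[130:400,190:460]
p2,d2,w2=cloud('side');c=p2[165:235,205:265]
cv2.imwrite('pics/k3.png',np.hstack([cv2.resize(a,(400,400)),cv2.resize(c,(343,400),interpolation=cv2.INTER_CUBIC)])[:,:,::-1])
E
```

```text
(no output)
```

View pics/k3.png

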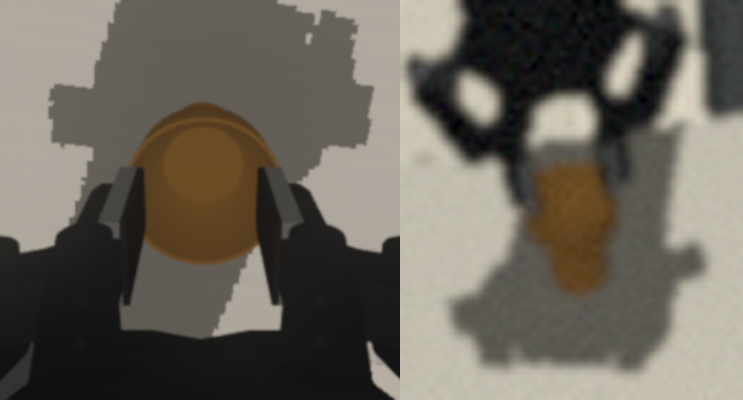

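```bash
python3 - <<'E'
from h import *
p,d,w=cloud('wrist');s=r.get_state();t=np.array(s['tcp_pos']);q=((w-t)@R.from_rotvec(s['orientation']).as_matrix())
print(t,s['width'],s['grasp_force'],s['force'])
hsv=cv2.cvtColor(p,cv2.COLOR_RGB2HSV)
for v in (236,240,244,248,256,264,272,280,290):
    print(v,[(u,*q[v,u].round(0).astype(int).tolist(),int(hsv[v,u,1])) for u in range(256,296,4)])
E
```

```text
[ 485.73015443 -225.79757393   47.95967229] 33.71812530091276 3.4589778607914923 [-1.47471007  2.57838927  7.02364774]
236 [(256, -10, -42, 47, 28), (260, -10, -40, 47, 28), (264, -10, -37, 47, 28), (268, -10, -35, 47, 28), (272, -9, -32, 47, 31), (276, -10, -30, 47, 28), (280, 13, -19, -12, 140), (284, 11, -18, -7, 155), (288, 6, -17, 6, 157), (292, 6, -16, 6, 161)]
240 [(256, -12, -42, 46, 28), (260, -12, -40, 47, 28), (264, -12, -37, 47, 31), (268, -12, -35, 47, 28), (272, -12, -32, 47, 31), (276, -12, -30, 48, 41), (280, 10, -19, -10, 157), (284, 7, -19, -1, 154), (288, 4, -17, 5, 155), (292, 4, -16, 7, 160)]
244 [(256, -14, -42, 46, 31), (260, -15, -40, 47, 30), (264, -14, -37, 46, 31), (268, -14, -35, 45, 31), (272, 11, -22, -17, 14), (276, 11, -20, -16, 18), (280, 11, -18, -17, 18), (284, 11, -17, -17, 56), (288, 2, -18, 6, 157), (292, 1, -16, 8, 161)]
248 [(256, -18, -43, 47, 31), (260, -17, -40, 47, 31), (264, -17, -38, 47, 31), (268, -18, -35, 48, 26), (272, 12, -21, -22, 14), (276, 11, -20, -21, 18), (280, 11, -18, -21, 22), (284, 11, -16, -21, 58), (288, 0, -18, 5, 157), 
[... 585 characters left out ...]
, -21, -43, 15), (268, 11, -19, -42, 15), (272, 12, -18, -43, 17), (276, 11, -17, -43, 34), (280, 8, -16, -37, 51), (284, 2, -16, -24, 57), (288, -4, -16, -12, 150), (292, -11, -16, 1, 164)]
280 [(256, 11, -22, -49, 23), (260, 11, -21, -48, 10), (264, 11, -20, -49, 13), (268, 12, -18, -49, 13), (272, 11, -17, -48, 40), (276, 11, -16, -47, 47), (280, 5, -16, -38, 47), (284, -1, -16, -26, 47), (288, -7, -16, -14, 152), (292, -13, -15, -4, 161)]
290 [(256, 12, -21, -57, 24), (260, 12, -20, -56, 26), (264, 12, -18, -57, 17), (268, 8, -19, -49, 10), (272, 8, -17, -49, 30), (276, 7, -16, -47, 38), (280, 1, -16, -38, 49), (284, -4, -16, -28, 51), (288, -14, -16, -10, 166), (292, -15, -15, -9, 168)]
```

```bash
python3 - <<'E'
from h import *
s=r.get_state();t=np.array(s['tcp_pos']);Rm=R.from_rotvec(s['orientation']).as_matrix()
for n in('side','wrist'):
    m=optics.camera_model(n);T=np.linalg.inv(np.array(m['T']))
    for P in ([11,-18,-15],[11,-18,14],[11,18,-15],[11,18,14],[0,0,-11]):
        c=T[:3,:3]@(t+Rm@np.array(P))+T[:3,3];print(n,P,(c[0]/c[2]*m['fx']+m['cx']).round(1),(c[1]/c[2]*m['fy']+m['cy']).round(1))
p,d,w=cloud('side')
q=((w-t)@Rm)
k=(abs(q[...,0])<16)&(abs(q[...,1])<40)&(q[...,2]>-40)&(q[...,2]<16)
hsv=cv2.cvtColor(p,cv2.COLOR_RGB2HSV)
v,u=np.where(k&(hsv[...,1]<70));Q=q[v,u]
for i in np.argsort(-Q[:,2])[:14]: print(u[i],v[i],Q[i].round(0),p[v[i],u[i]])
E
```

```text
side [11, -18, -15] 240.9 198.4
side [11, -18, 14] 241.9 205.5
side [11, 18, -15] 228.4 201.3
side [11, 18, 14] 229.6 208.4
side [0, 0, -11] 234.0 198.2
wrist [11, -18, -15] 281.4 243.2
wrist [11, -18, 14] 288.3 221.7
wrist [11, 18, -15] 364.5 243.1
wrist [11, 18, 14] 358.2 221.7
wrist [0, 0, -11] 323.1 262.4
243 202 [  7. -23.   5.] [85 77 62]
226 201 [ 0. 23. -8.] [93 86 79]
243 198 [  6. -25. -10.] [80 81 75]
227 202 [ 11.  22. -14.] [83 77 61]
244 196 [  5. -28. -15.] [60 59 55]
242 197 [  7. -22. -16.] [66 64 60]
226 200 [  5.  23. -16.] [70 66 63]
228 201 [ 11.  19. -16.] [71 64 55]
227 201 [ 12.  22. -18.] [79 71 67]
241 197 [  9. -19. -18.] [63 56 48]
244 195 [  4. -29. -18.] [46 49 44]
225 200 [  7.  26. -19.] [83 79 73]
242 198 [ 15. -21. -20.] [73 70 64]
245 195 [  7. -31. -20.] [66 65 58]
```

Both clouds put the fingertips about at the rim's height (tool z ≈ -15), so the grip was too high. I'll open and grip about 20 mm lower.

```bash
python3 -m inch '[[0,0,-0.004,0,0.034],[0,0,-0.008,0,0.034],[0,0,-0.008,0,0.085],[0,0,0,0,0.085],[0,0,0,0,0.085]]'; python3 -m inch '[[0,0,0,0,0.085],[0,0,0,0,0.085]]' |grep -E 'wid'
python3 - <<'E'
from h import *
p,d,w=cloud('wrist');s=r.get_state();t=np.array(s['tcp_pos']);Rm=R.from_rotvec(s['orientation']).as_matrix()
k=w.reshape(-1,3);hsv=cv2.cvtColor(p,cv2.COLOR_RGB2HSV).reshape(-1,3)
k=np.ascontiguousarray(k[(hsv[:,1]>120)&(k[:,2]>54)&(k[:,2]<66)&(np.hypot(k[:,0]-486,k[:,1]+227)<40)],dtype=np.float32);print(t,len(k),cv2.minEnclosingCircle(k[:,:2].copy()),k[:,2].max())
q=((w-t)@Rm);m=(abs(q[...,0]-11)<3)&(abs(q[...,1])<60)&(abs(q[...,1])>35)&(q[...,2]>-70)&(q[...,2]<30)
Q=q[m];print(Q[np.argsort(-Q[:,2])[:5]].round(0))
E
```

```text
time: 19.5
tcp_pos: [485.6, -227.0, 67.7]
orientation: [3.134, 0.204, 0.001]
force: [0.3, -0.8, -0.2]
width: 75.8
grasp_force: 0.0
width: 84.8
[ 485.2091808  -226.76772726   67.04053588] 1371 ((486.6235656738281, -227.5698699951172), 24.57685661315918) 60.598858
[[  8. -41. -24.]
 [  9. -41. -25.]
 [  9.  44. -25.]
 [  9.  44. -25.]
 [  8.  44. -25.]]
```

```bash
python3 -m inch '[[0.0013,0,0.015,0,0.085],[0,0,0.015,0,0.085],[0,0,0.01,0,0.085],[0,0,0.004,0,0.085],[0,0,0,0,0.085]]'; python3 -m inch '[[0,0,0,0,0.07],[0,0,0,0,0.055],[0,0,0,0,0.045],[0,0,0,0,0.043],[0,0,0,0,0.043]]' 20;  python3 -m inch '[[0,0,0,0,0.042],[0,0,0,0,0.040],[0,0,0,0,0.040]]'
```

```text
time: 20.25
tcp_pos: [486.4, -226.5, 22.8]
orientation: [-3.134, -0.205, 0.002]
force: [-0.3, -0.1, -0.5]
width: 85.0
grasp_force: 0.0
time: 20.75
tcp_pos: [487.3, -226.9, 24.1]
orientation: [3.134, 0.204, 0.002]
force: [0.1, -0.1, 5.0]
width: 46.3
grasp_force: 20.4
time: 21.05
tcp_pos: [487.4, -226.9, 24.1]
orientation: [3.134, 0.204, 0.002]
force: [-0.7, -0.0, 5.8]
width: 46.4
grasp_force: 20.4
```

Gripped at 46.4 mm with 20 N, the right width for the rim. Lift and carry.

```bash
python3 -m inch '[[0,0,-0.01,0,0.04],[0,0,-0.03,0,0.04],[0,0,-0.04,0,0.04],[0,0,-0.045,0,0.04],[0,0,-0.045,0,0.04]]'|grep -E 'tcp|grasp|^force'; python3 -m inch '[[0,0,-0.04,0,0.04],[0,0,-0.025,0,0.04],[0,0,-0.008,0,0.04],[0,0,0,0,0.04],[0,0,0,0,0.04]]'|grep -E 'tcp|grasp|wid'
python3 - <<'E'
from h import *
p,d,w=cloud('wrist');s=r.get_state();t=np.array(s['tcp_pos']);Rm=R.from_rotvec(s['orientation']).as_matrix();q=((w-t)@Rm).reshape(-1,3)
hsv=cv2.cvtColor(p,cv2.COLOR_RGB2HSV).reshape(-1,3);k=q[(hsv[:,1]>120)&(np.hypot(q[:,0],q[:,1])<35)&(abs(q[:,2]+34)<4)]
print(t,len(k),k[:,2].min(),cv2.minEnclosingCircle(np.ascontiguousarray(k[:,:2],dtype=np.float32)))
A=np.c_[k[:,:2],np.ones(len(k))];print('rim plane',np.linalg.lstsq(A,k[:,2],rcond=None)[0].round(3))
d=Rm.T@(np.array([566.2,-22.9,t[2]])-t);print('to go tool',d.round(1))
E
```

```text
tcp_pos: [486.0, -226.3, 195.1]
force: [0.6, -0.8, -0.2]
grasp_force: 20.7
tcp_pos: [485.6, -226.3, 264.6]
width: 46.2
grasp_force: 20.7
[ 485.55570131 -226.22508698  264.29156484] 2686 -37.862745275477174 ((-0.37219393253326416, 0.9072780013084412), 24.82465171813965)
rim plane [-2.8000e-02  1.4000e-02 -3.3614e+01]
to go tool [ 106.4 -191.1    0. ]
```

```bash
python3 -m inch '[[0.008,-0.0143,0,0,0.04],[0.016,-0.0287,0,0,0.04],[0.02,-0.0358,0,0,0.04],[0.02,-0.0358,0,0,0.04],[0.02,-0.0358,0,0,0.04]]'|grep -E 'tcp'; python3 -m inch '[[0.0147,-0.0264,0,0,0.04],[0.008,-0.0143,0,0,0.04],[0,0,0,0,0.04],[0,0,0,0,0.04],[0,0,0,0,0.04]]'|grep -E 'tcp|grasp|wid'
python3 -m inch '[[0,0,0,0,0.04],[0,0,0,0,0.04]]'|grep -E 'tcp|^force'
python3 - <<'E'
from h import *
p,d,w=cloud('wrist');s=r.get_state();t=np.array(s['tcp_pos']);Rm=R.from_rotvec(s['orientation']).as_matrix();q=((w-t)@Rm).reshape(-1,3);np.save('wm.npy',w)
cv2.imwrite('pics/wm.png',p[:,:,::-1])
W=w.reshape(-1,3);hsv=cv2.cvtColor(p,cv2.COLOR_RGB2HSV).reshape(-1,3)
k=q[(hsv[:,1]<110)&(abs(W[:,2]-194)<4)&(np.hypot(q[:,0],q[:,1])<38)]
print(t,len(k),k[:,:2].min(0),k[:,:2].max(0))
f=k[abs(k[:,1])<20]; print('front edge',np.percentile(f[:,0],[50,98]))
p,d,w=cloud('side');np.save('s5.npy',w);cv2.imwrite('pics/s5.png',p[:,:,::-1])
E
```

```text
tcp_pos: [550.0, -65.2, 264.3]
tcp_pos: [567.0, -25.2, 265.5]
width: 46.1
grasp_force: 20.7
tcp_pos: [567.4, -24.5, 266.3]
force: [0.1, 0.6, 0.4]
[567.50833921 -24.20644353 266.38571972] 817 [-15.32730623 -23.34171034] [21.98757703 22.82479342]
front edge [20.48012489 21.89000256]
```

```bash
sed -i 's/>13/>3/' ok.sh; python3 -m inch '[[-0.0008,-0.0014,0.01,0,0.04],[0,0,0.012,0,0.04],[0,0,0.012,0,0.04],[0,0,0.008,0,0.04],[0,0,0.003,0,0.04]]'|sh ok.sh && python3 -m inch '[[0,0,0.003,0,0.04],[0,0,0.003,0,0.04],[0,0,0.002,0,0.04]]'|sh ok.sh && python3 -m inch '[[0,0,0.003,0,0.04],[0,0,0.002,0,0.04],[0,0,0.001,0,0.04]]'|sh ok.sh && python3 -m inch '[[0,0,0.002,0,0.04],[0,0,0.002,0,0.04]]'|sh ok.sh&& python3 -m inch '[[0,0,0.002,0,0.04],[0,0,0.001,0,0.04]]'|sh ok.sh && python3 -m inch '[[0,0,0.001,0,0.04],[0,0,0.001,0,0.04]]'|sh ok.sh && python3 -m inch '[[0,0,0.001,0,0.04],[0,0,0.001,0,0.04]]'|sh ok.sh&& python3 -m inch '[[0,0,0.001,0,0.04],[0,0,0.001,0,0.04]]'|sh ok.sh
```

```text
219.6] force: [-0.4, 0.2, 0.1]
213.4] force: [0.2, -0.2, 0.2]
207.2] force: [-0.3, 0.1, -0.1]
203.3] force: [0.3, -0.2, -1.0]
200.1] force: [0.5, -0.2, 0.2]
198.2] force: [0.3, -0.1, 0.1]
196.3] force: [-0.8, -0.2, -0.8]
194.3] force: [0.2, -0.0, -0.2]
```

```bash
python3 -m inch '[[0,0,0.001,0,0.04],[0,0,0.0005,0,0.04]]'|sh ok.sh && python3 -m inch '[[0,0,0.001,0,0.04],[0,0,0.0005,0,0.04]]'|sh ok.sh && python3 -m inch '[[0,0,0.001,0,0.04],[0,0,0.0005,0,0.04]]'|sh ok.sh&& python3 -m inch '[[0,0,0.001,0,0.04],[0,0,0.0005,0,0.04]]'|sh ok.sh; python3 -c "
from h import *
print(r.get_state()['tcp_pos'])"
```

```text
192.7] force: [0.3, 0.1, 0.5]
191.2] force: [0.9, -0.1, -0.1]
189.7] force: [-0.3, 0.6, -0.4]
188.2] force: [-0.3, 0.9, 0.2]
[566.70528484 -22.0539015  188.20944426]
```

```bash
python3 -m inch '[[0,0,0.001,0,0.04],[0,0,0,0,0.04]]'|sh ok.sh && python3 -m inch '[[0,0,0.001,0,0.04],[0,0,0,0,0.04]]'|sh ok.sh && python3 -m inch '[[0,0,0.001,0,0.04],[0,0,0,0,0.04]]'|sh ok.sh
python3 - <<'E'
from h import *
p,d,w=cloud('wrist');s=r.get_state();t=np.array(s['tcp_pos']);Rm=R.from_rotvec(s['orientation']).as_matrix();Q=(w-t)@Rm;q=Q.reshape(-1,3);W=w.reshape(-1,3)
print(t,s['force'],s['width'],s['grasp_force'])
hsv=cv2.cvtColor(p,cv2.COLOR_RGB2HSV).reshape(-1,3);b=(hsv[:,1]>120)&(np.hypot(q[:,0],q[:,1])<35)
print('cone top z',np.percentile(W[b,2],[95,99.5])); k=q[b&(W[:,2]>np.percentile(W[b,2],99)-4)];print(cv2.minEnclosingCircle(np.ascontiguousarray(k[:,:2],dtype=np.float32)))
f=q[(hsv[:,1]<110)&(abs(W[:,2]-194)<5)&(abs(q[:,1])<20)&(abs(q[:,0])<30)];print('cup front',len(f),np.percentile(f[:,0],[2,98]),np.median(t[2]-f[:,2]))
E
```

```text
187.2] force: [-0.2, -0.8, 0.2]
186.3] force: [0.0, -1.8, 0.9]
185.3] force: [0.4, -1.2, -0.4]
[566.76839884 -22.09718386 185.31784105] [ 0.67922491 -0.92030291  0.60180511] 46.281950051090334 20.754920069739455
cone top z [220.13038504 221.17142694]
((-0.778837263584137, 1.4575614929199219), 24.981298446655273)
cup front 969 [10.65480049 22.5289571 ] 194.4047398787001
```

```bash
python3 -m inch '[[0,0.0007,0.0005,0,0.04],[0,0,0.0005,0,0.04]]'|sh ok.sh && python3 -m inch '[[0,0,0.001,0,0.04],[0,0,0,0,0.04]]'|sh ok.sh && python3 -m inch '[[0,0,0.001,0,0.04],[0,0,0,0,0.04]]'|sh ok.sh&& python3 -m inch '[[0,0,0.001,0,0.04],[0,0,0,0,0.04]]'|sh ok.sh
```

```text
184.6] force: [-0.6, 0.2, 2.7]
183.8] force: [-0.7, 0.0, 4.4]
```

The cone is seated: 4.4 N vertical, sideways force near zero. Release and back off.

```bash
python3 -m inch '[[0,0,0,0,0.047],[0,0,0,0,0.055],[0,0,0,0,0.07],[0,0,0,0,0.085],[0,0,0,0,0.085]]'|grep -E 'tcp|^force|wid'; python3 -m inch '[[0,0,-0.01,0,0.085],[0,0,-0.03,0,0.085],[0,0,-0.04,0,0.085],[0,0,-0.02,0,0.085],[0,0,0,0,0.085]]'|grep -E 'tcp|time'; python3 -m inch '[[0,0,0,0,0.085],[0,0,0,0,0.085],[0,0,0,0,0.085]]'|grep -E 'tcp|time'
python3 - <<'E'
from h import *
p,d,w=cloud('wrist');s=r.get_state();t=np.array(s['tcp_pos']);W=w.reshape(-1,3)
hsv=cv2.cvtColor(p,cv2.COLOR_RGB2HSV).reshape(-1,3);n=np.hypot(W[:,0]-566.5,W[:,1]+23)<40
k=W[n&(hsv[:,1]>120)&(W[:,2]>205)];A=np.c_[k[:,:2],np.ones(len(k))]
top=k[k[:,2]>np.percentile(k[:,2],99)-4];o=np.ascontiguousarray(top[:,:2],dtype=np.float32);print('cone top',np.percentile(k[:,2],[95,99.5]),cv2.minEnclosingCircle(o))
c=cv2.minEnclosingCircle(o)[0];rr=np.hypot(top[:,0]-c[0],top[:,1]-c[1]);ring=top[rr>21.5];A=np.c_[ring[:,:2]-c,np.ones(len(ring))];print('rim plane',np.linalg.lstsq(A,ring[:,2],rcond=None)[0].round(3))
k=W[n&(hsv[:,1]<100)&(abs(W[:,2]-194)<5)];print('cup',len(k),np.median(k[:,2]),cv2.minAreaRect(np.ascontiguousarray(k[:,:2],dtype=np.float32)))
p2,d2,w2=cloud('side');a=p[60:330,190:460];b=p2[130:250,250:353]
cv2.imwrite('pics/end.png',np.hstack([cv2.resize(a,(400,400)),cv2.resize(b,(343,400),interpolation=cv2.INTER_CUBIC)])[:,:,::-1])
E
```

```text
tcp_pos: [566.6, -22.8, 183.0]
force: [-0.0, -0.0, 0.2]
width: 85.3
time: 28.35
tcp_pos: [568.9, -22.4, 287.9]
time: 28.65
tcp_pos: [566.1, -22.8, 282.0]
cone top [219.43368428 220.29491259] ((566.5699462890625, -24.065444946289062), 24.465259552001953)
rim plane [2.50000e-02 1.40000e-02 2.18253e+02]
cup 426 194.5914520562987 ((581.6820068359375, -21.8914852142334), (15.407838821411133, 45.76410675048828), 7.8712544441223145)
```

View pics/end.png

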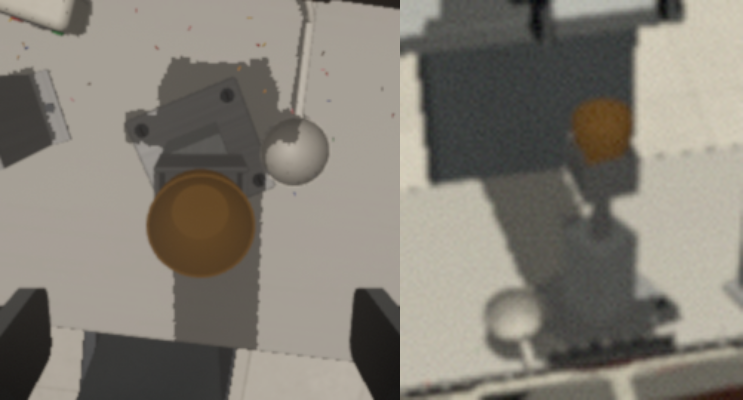

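The cone sits upright and centred in the cup, rim at about (200,222) in the left crop. The post hasn't moved and the gripper is clear, so I'm handing it in.

```bash
python3 -c "
from station import finish_job
print(finish_job())"
```

```text
the job is handed in; nothing more can be done
None
```

The job is handed in (no verdict came back): the post is in the holder, its foot on the pad's stop by feel (about 4 mm of pad travel, peak push about 15 N), and the cone stands upright in its cup, measured about 33 mm deep against the 20–30 mm expected; I made no contact with the jar, timer or portion cups, and the arm finished clear of everything at about 29 s.

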